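# Start the air-scribing station and purge the line

### The job

Get the air-scribing station ready, pressing with the closed fingertips: first switch the dust extractor on (the short box) by pressing the raised end of its rocker fully down, and only then switch the air on (the long box) in the same way. Then press the big round purge button on the long box fully down and keep it held: the program finishes while still holding it down. Leave the small round button alone, do not pick up or shove the two boxes, and do not disturb the bone, the vials, the chisel or the brush.

Things in the scene. Friction and masses are not known exactly. Their poses are not given: they have to be found in the camera images.
- extractor_box: Dust extractor control: the short grey box, 110 x 110 x 55 mm, with vent slots in its front, a hose spigot (42 mm wide) behind and one black rocker in the middle of its top. Stands loose on the bench on rubber feet, 1.2 kg. Origin at the centre of its underside; z up, x towards its back, y to its left seen from the front. May stand on the left or the right of the bench.
- extractor_rocker (a joint): Extractor rocker: a black plate 70 (along box x) x 36 (along box y) x 8 mm on a cross pivot that lies 65 mm above the bench, in the middle of the box. rad: 0 = off, its FRONT end (box -x, towards the robot) raised; 0.4 = on, that end fully down. It has no spring: friction (about 2 N at the place to press) keeps it where it is left.
- extractor_rocker_press (a point): Point on the top face of the extractor rocker, on its centre line, 26 mm from the pivot towards the raised front end: the place to press. About 78 mm above the bench when off; it goes down 10 mm to on and moves with the rocker.
- air_box: Air line control: the long grey box, 110 (x) x 230 (y) x 55 mm, with a round gauge on its front (projects 6 mm), two brass spigots behind, and on its top from its left (+y) to its right: a black rocker at y = 75 mm, the big round purge button at y = -5 mm, a small round button at y = -75 mm. Stands loose on the bench on rubber feet, 1.8 kg. Origin at the centre of its underside; z up, x towards its back, y to its left seen from the front.
- air_rocker (a joint): Air rocker: the same size of black plate and the same friction, pivot 65 mm above the bench. rad: 0 = off, its BACK end (box +x, away from the robot) raised; 0.4 = on, that end fully down.
- air_rocker_press (a point): Point on the top face of the air rocker, on its centre line, 26 mm from the pivot towards the raised back end: the place to press. About 78 mm above the bench when off; it goes down 10 mm to on.
- purge (a joint): Purge button: big round grey button, 40 mm across, in a round black collar 56 mm across whose rim is 67 mm above the bench; moves straight down. m: 0 = out, 0.008 = fully down. A spring pushes it back up; fully down takes about 6 N.
- purge_top (a point): Centre of the top face of the big purge button, 79 mm above the bench when out; moves with it.
- reset (a joint): Small round grey button, 18 mm across, in a small black collar on the right end of the long box: leave it alone. m: 0 = out, 0.005 = fully down.
- toe_bone: Toe bone, 67 x 82 x 30 mm, lying loose in front of the short box; origin under its centre.
- chisel: Wooden-handled chisel, 71 x 164 x 19 mm, lying loose in front of the long box; origin under its centre.
- vial_tall: Capped specimen vial, 34 mm across, 68 mm tall, standing loose close beside the short box, on its left (+y); origin under its centre.
- vial_small: Capped specimen vial, 30 mm across, 60 mm tall, standing loose behind the long box; origin under its centre.
- brush: Slim brush, 24 x 184 x 12 mm, lying loose across the bench behind the left-hand box; origin under its centre.

How it is judged:
By the outcome, as a careful person would: the job done as asked, in the order asked, and still so for the second after the job is handed in, while the arm keeps its last pose, push and grip.
It also fails if it takes over 48 s, if anything falls off the work surface, if the arm or the gripper's body presses on something with over 40 N, if the wrist force passes 120 N, or if a joint passes its speed limit or range.

### The arm

A 6-joint arm with a two-finger parallel gripper is mounted at the origin on a cart in front of the work surface, level with it; the furniture and walls round the work are solid. World frame = base frame: x ahead of the robot, y to its left, z up, the work surface at z = 0. Lengths are in m, angles in rad, forces in N, time in s.
With the tool pointing down it reaches from about 0.25 to 0.8 m from the base axis. Payload 3.9 kg.
Tool frame: the origin (TCP) lies on the centre line of the jaws, within the pads' length; the fingertips stand 19 mm ahead of it and the grasp point (between the pads) is the TCP; z points along the fingers, y is the line along which they close (so a half turn about z gives the same grasp; the last joint's range is limited). The gripper opens to 85 mm and grips with 20 to 120 N. Pads are 22 mm wide; open, the fingers measure 114 mm over their backs; the gripper's body (76 mm by 85 mm) begins 54 mm behind the grasp point. The pads swing forward as they close: fully open they stand 13 mm farther back than shut.
Start: joints at [1.157, 0.26, -0.138, 1.173, 0, 1.571], TCP at [0.211, 0.481, 0.223] pointing down, gripper open.
Joint ranges: [-2.78, 2.78], [-0.83, 1.72], [-1.28, 1.37], [-1.9, 2.12], [-1.57, 1.48], [-3.14, 3.14]. Speed limits (rad/s): [2.57, 2.57, 3.14, 3.14, 3.14, 3.14].

### API

Orientations are given as a rotation vector (axis times angle).
In Python, from cell import observe, snapshot, sign_off gives the robot as it stands.
- The arm moves only by the tool move_arm, never from a script. Its argument "steps" is a list that holds one entry, the list of rows, each a list of 7 numbers: the opening, from 0 (shut) to 1 (fully open), then the shift along the tool's x, y, z in mm, then the turn, a rotation vector about the tool's x, y, z in rad. In form: [[[jaw, dx, dy, dz, wx, wy, wz], ...]]. A call has 1 to 5 rows; each row shifts and turns the commanded pose from where the row before left it, along the tool's axes as they then stand; what a row does not reach is not made up. A row lasts 1/10 s, in which the tool goes at most 50 mm and 8.59 degrees, less where a joint would pass 70% of its speed; a pose out of reach is approached as far as the arm can. A call is refused whole if a number of a shift passes 50 or a number of a turn 0.15, either way. A call with a gripper value outside its range is refused whole. The fingers move at their own pace and stop on an object; "squeeze" is the grip in N (left out, the last holds). Time passes only in rows, so rows that do not move let the fingers close. It gives the time, the measured TCP pose, the force, the opening and the grip force at its end, in the units of the state.
- observe(): the state, without advancing time (a new reading comes with each control period).
- snapshot(name): name is "scene" or "top" or "wrist"; returns a dict with "image" (480x640x3 uint8, red, green, blue), "z_map" (480x640 float32, m along the optical axis (not along the pixel's ray), 0 where there is no reading), "mtx" (3x3 intrinsics, pixels), "position" and "attitude" of the camera in the world; the wrist camera has in their place "tool_from_camera" (4x4, takes a point from camera to tool coordinates, whose origin is the TCP and whose axes are the flange's). Camera axes: x right, y up, looking along -z (the intrinsics and any distortion apply to the point x, -y, -z); pixel columns grow to the right and rows downward; lengths in m; the calibration is good to about 2 mm. A picture is of the moment at which its call begins: read the wrist's pose just before it.
- sign_off(): hands the job in; it is judged then, once.
The state is a dict: "time_s": time; "q": joint angles; "qd": joint speeds; "joint_efforts": joint torques, N m; "eef_pos": TCP position; "tool_rot": TCP orientation; "force": force on the tool from outside, world axes, zero at the start; "moment": the same for the moment, N m; "grip_width": finger opening in m; "gripper_force": force on a finger pad.
Only numpy, scipy, OpenCV 4.12 (cv2) and the standard library are available. Lean on these libraries where they do the work, as an engineer would, in place of code of your own. Each camera call takes 0.05 s, during which the arm holds its last target. There are 200 camera calls.

## Working session

There is one attempt and no reset: what is moved stays moved. The work goes in short steps, Python scripts to look and compute and a tool call to move; the robot and the scene stay as the last step left them, time stands still between calls to the robot, and variables do not carry over. Pictures are saved under pics/ and viewed, at most 10 in all, crops included, and the job is handed in when it is done.

Besides the shell and the picture viewer there is one more tool, called by a JSON object that holds its "op" and its "data". move_arm: Moves the arm, as the interface text tells. Its arguments: {"type":"object","properties":{"steps":{"type":"array","items":{"type":"array","items":{"type":"array","items":{"type":"number"}}}},"squeeze":{"type":"number"}},"required":["steps"]}

```bash
mkdir -p pics; cat > h.py <<'E'
import numpy as np, cv2
from cell import observe, snapshot, sign_off
from scipy.spatial.transform import Rotation as R
def att(a):
    a=np.array(a,float)
    if a.shape==(3,3): return a
    return R.from_rotvec(a).as_matrix() if a.size==3 else R.from_quat(a).as_matrix()
def cloud(s,T=None):
    z=s["z_map"];K=s["mtx"];v,u=np.mgrid[:480,:640]
    P=np.stack([(u-K[0,2])/K[0,0]*z,-(v-K[1,2])/K[1,1]*z,-z],-1)
    if T is None: return P@att(s["attitude"]).T+np.array(s["position"])
    return P@T[:3,:3].T+T[:3,3]
E
python3 - <<'E'
from h import *
o=observe(); print({k:np.round(v,3).tolist() for k,v in o.items()})
for n in("scene","top"):
    s=snapshot(n); print(n,s.keys(),s["attitude"],s["position"],s["mtx"])
    cv2.imwrite(f"pics/{n}.png",s["image"][...,::-1])
    P=cloud(s); np.savez(f"{n}.npz",P=P,im=s["image"],z=s["z_map"])
    print([P[r,c].round(3).tolist() for r in(120,240,360) for c in(160,320,480)])
E
```

```text
{'time_s': 0.0, 'q': [1.157, 0.261, -0.139, 1.173, 0.0, 1.571], 'qd': [0.0, -0.001, -0.001, -0.001, 0.002, -0.001], 'joint_efforts': [0.001, -40.568, 25.392, 0.019, 0.0, 0.0], 'eef_pos': [0.211, 0.48, 0.223], 'tool_rot': [-0.645, -3.074, 0.003], 'force': [-0.825, -0.139, -0.301], 'moment': [0.069, 0.014, -0.008], 'gripper_force': 0.0, 'grip_width': 0.086}
scene dict_keys(['image', 'z_map', 'mtx', 'position', 'attitude']) [ 0.92559054 -0.25807628 -0.51986375] [ 0.07642898 -0.80014906  0.6737616 ] [[603.10800698   0.         324.86120415]
 [  0.         603.10800698 243.53305059]
 [  0.           0.           1.        ]]
[[0.498, 0.717, 0.004], [0.857, 0.481, 0.004], [0.944, 0.001, 0.163], [0.307, 0.181, 0.001], [0.57, 0.016, -0.001], [0.829, -0.152, 0.0], [0.345, 0.679, -0.797], [0.395, -0.267, 0.018], [0.608, -0.382, -0.001]]
top dict_keys(['image', 'z_map', 'mtx', 'position', 'attitude']) [ 0.08547534 -0.1408278  -1.57141222] [ 0.38983756 -0.06104538  1.15117959] [[548.15458522   0.         319.60069974]
 [  0.         548.15458522 243.68138427]
 [  0.           0.           1.        ]]
[[0.829, 0.243, -0.001], [0.82, -0.104, 0.029], [0.804, -0.433, 0.077], [0.565, 0.233, 0.001], [0.564, -0.103, 0.004], [0.565, -0.448, -0.002], [0.317, 0.225, -0.002], [0.315, -0.101, 0.006], [0.312, -0.435, -0.003]]
```

View pics/top.png

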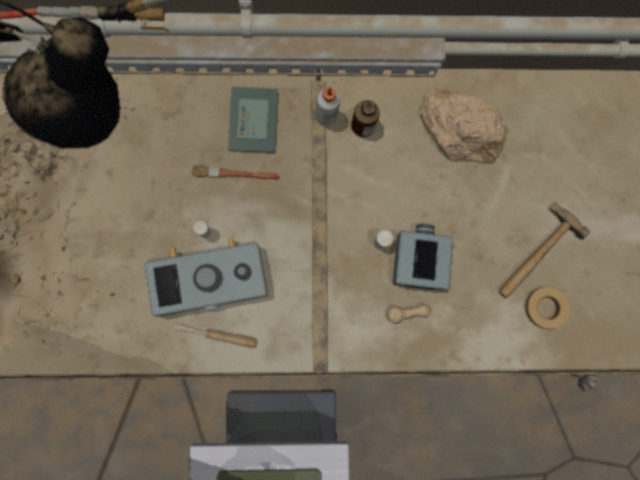

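View pics/scene.png

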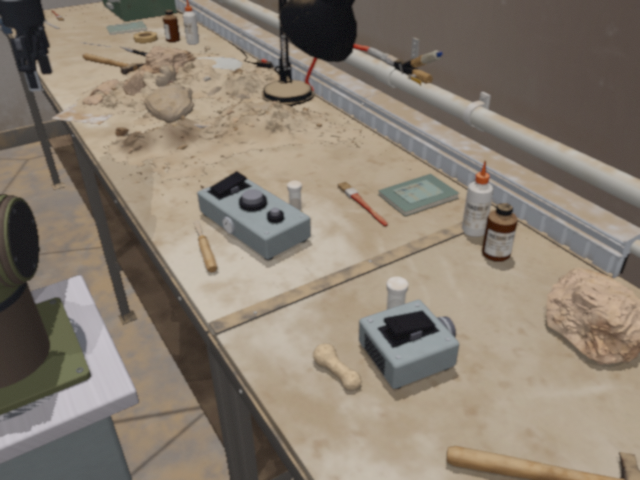

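The top view shows the air box at about px (208,278), with its rocker at (167,285), purge button at (207,277) and small button at (242,271). The extractor is at about (423,260), with its rocker at (424,260). Next I measure them.

```bash
python3 - <<'E'
from h import *
for n in("top","scene"):
    d=np.load(n+".npz");P,im=d["P"],d["im"].astype(int)
    for nm,(cx,cy) in dict(air=(.49,.15),ext=(.54,-.29)).items():
        near=(abs(P[...,0]-cx)<.16)&(abs(P[...,1]-cy)<.18)
        m=near&(P[...,2]>.045)&(P[...,2]<.1)
        m=cv2.morphologyEx(m.astype(np.uint8),cv2.MORPH_OPEN,np.ones((3,3)))
        k,l,st,_=cv2.connectedComponentsWithStats(m)
        i=1+st[1:,4].argmax(); mm=l==i
        # resample box top as world-plane points
        p=P[mm][:,:2].astype(np.float32)
        r=cv2.minAreaRect(p*1000); print(n,nm,"box",np.round(r[0],1),np.round(r[1],1),round(r[2],1),"medz",np.median(P[mm][:,2]).round(4))
        dk=mm&(im.max(-1)<60)
        k,l,st,_=cv2.connectedComponentsWithStats(dk.astype(np.uint8))
        for j in range(1,k):
            if st[j,4]>40:
                q=P[l==j];r=cv2.minAreaRect((q[:,:2]*1000).astype(np.float32))
                print("  dark",st[j].tolist(),np.round(r[0],1),np.round(r[1],1),round(r[2],1),"z",np.percentile(q[:,2],[5,50,95]).round(3))
E
```

```text
top air box [479.3 128.4] [111.8 230.1] 10.4 medz 0.0555
  dark [155, 266, 26, 40, 816] [466.3 200.7] [76.4 42.5] 6.8 z [0.056 0.071 0.079]
top ext box [ 517.2 -313. ] [110.6 111. ] 83.3 medz 0.055
  dark [413, 240, 24, 40, 784] [ 516.3 -312.9] [45.  77.1] 83.9 z [0.055 0.071 0.078]
scene air box [480.  123.9] [114.4 229.7] 9.1 medz 0.0554
  dark [209, 173, 40, 26, 519] [467.9 195.1] [75.9 40.2] 4.0 z [0.056 0.069 0.077]
  dark [240, 196, 26, 15, 191] [477.8 109.7] [39.4 49.5] 73.1 z [0.058 0.065 0.068]
  dark [268, 212, 15, 11, 113] [491.1  45.1] [20.1 26.9] 65.4 z [0.058 0.065 0.068]
scene ext box [ 526.7 -316.7] [111.6 132.6] 82.7 medz 0.0552
  dark [380, 312, 58, 35, 1163] [ 517.  -316.1] [44.3 75.5] 84.5 z [0.056 0.07  0.078]
```

{"op": "move_arm", "data": {"steps": [[[0,0,0,0,0,0,-0.15],[0,0,0,0,0,0,-0.15]]], "squeeze": 20}}

```text
time_s: 0.3
eef_pos: [0.2109, 0.4802, 0.2228]
tool_rot: [-0.169, -3.137, 0.002]
force: [0.2, -0.4, -0.0]
grip_width: 0.0592
gripper_force: 0.0
```

```bash
cat >> h.py <<'E'
TG=dict(ext=(.491,-.311,.125),air=(.4927,.2043,.125),purge=(.481,.121,.125))
def to(n):
    o=observe();M=att(o["tool_rot"])
    print("t",round(o["time_s"],2),"pos",np.round(o["eef_pos"],4),"x yaw",np.degrees(np.arctan2(M[1,0],M[0,0])).round(1),"tool z",M[:,2].round(3),"F",np.round(o["force"],1),"w",o["grip_width"])
    print("shift mm",(M.T@(np.array(TG[n])-o["eef_pos"])*1000).round(1))
E
python3 -c "
from h import *
to('ext')"
```

```text
t 0.3 pos [0.2109 0.4802 0.2228] x yaw 173.8 tool z [-0.001 -0.001 -1.   ] F [ 0.2 -0.4 -0. ] w 0.05916902158822366
shift mm [-363.6 -756.4   98.7]
```

{"op": "move_arm", "data": {"steps": [[[0,-20,-42,0,0,0,0],[0,-20,-42,0,0,0,0],[0,-20,-42,0,0,0,0],[0,-20,-42,0,0,0,0],[0,-20,-42,0,0,0,0]]]}}

```text
time_s: 0.8
eef_pos: [0.2865, 0.2588, 0.2231]
tool_rot: [-0.177, -3.136, 0.001]
force: [1.3, -0.4, -0.2]
grip_width: -0.0003
gripper_force: 0.0
```

{"op": "move_arm", "data": {"steps": [[[0,-20,-42,0,0,0,0],[0,-20,-42,0,0,0,0],[0,-20,-42,0,0,0,0],[0,-20,-42,0,0,0,0],[0,-20,-42,0,0,0,0]]]}}

```text
time_s: 1.3
eef_pos: [0.362, 0.0388, 0.2233]
tool_rot: [0.178, 3.136, 0.0]
force: [0.4, 0.9, -0.0]
grip_width: -0.0
gripper_force: 0.0
```

{"op": "move_arm", "data": {"steps": [[[0,-20,-42,0,0,0,0],[0,-20,-42,0,0,0,0],[0,-20,-42,0,0,0,0],[0,-20,-42,0,0,0,0],[0,-20,-42,0,0,0,0]]]}}

```text
time_s: 1.8
eef_pos: [0.4375, -0.1813, 0.2231]
tool_rot: [-0.18, -3.136, -0.001]
force: [0.5, 1.0, 1.0]
grip_width: -0.0001
gripper_force: 0.0
```

{"op": "move_arm", "data": {"steps": [[[0,-20,-42,0,0,0,0],[0,-20,-42,0,0,0,0],[0,-20,-42,0,0,0,0],[0,0,0,40,0,0,0],[0,0,0,0,0,0,0]]]}}

```text
time_s: 2.3
eef_pos: [0.4796, -0.3104, 0.178]
tool_rot: [-0.181, -3.127, -0.008]
force: [-1.0, 1.2, -1.3]
grip_width: 0.0001
gripper_force: 0.0
```

```bash
python3 - <<'E'
from h import *
to('ext')
o=observe();s=snapshot("wrist");T=np.array(s["tool_from_camera"])
P=cloud(s,T)@att(o["tool_rot"]).T+o["eef_pos"]
cv2.imwrite("pics/w1.png",s["image"][...,::-1])
m=(P[...,2]>.045)&(P[...,2]<.1)&(s["z_map"]>0)
m=cv2.morphologyEx(m.astype(np.uint8),cv2.MORPH_OPEN,np.ones((3,3)))
d=(m>0)&(s["image"].max(-1)<60)
k,l,st,_=cv2.connectedComponentsWithStats(d.astype(np.uint8))
for j in range(1,k):
    if st[j,4]>300:
        q=P[l==j];r=cv2.minAreaRect((q[:,:2]*1000).astype(np.float32)); print(st[j],r,np.percentile(q[:,2],[5,50,95]).round(3))
print(T.round(3))
E
```

```text
t 2.3 pos [ 0.4796 -0.3104  0.178 ] x yaw 173.4 tool z [-0.009  0.006 -1.   ] F [-1.   1.2 -1.3] w 9.498411607191663e-05
shift mm [-11.9   0.5  52.9]
[ 292  232   55   61 2810] ((503.67584228515625, -311.78472900390625), (44.705387115478516, 52.51731872558594), 82.86412811279297) [0.055 0.073 0.077]
[[-0.001  0.964  0.266  0.068]
 [ 1.     0.002 -0.001  0.001]
 [-0.002  0.266 -0.964 -0.149]
 [ 0.     0.     0.     1.   ]]
```

View pics/w1.png

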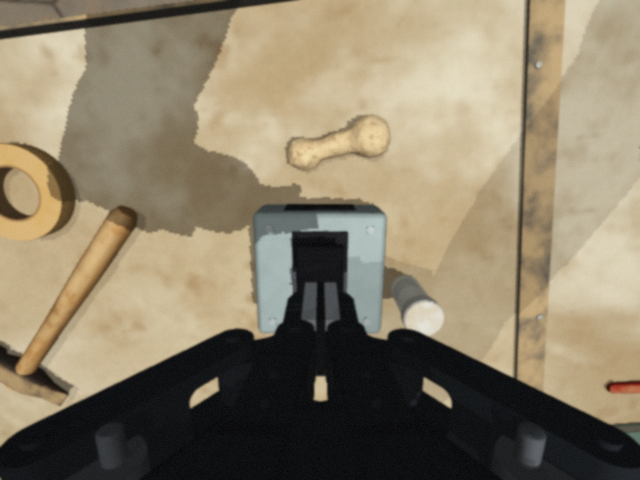

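Wrist view: the shut fingers are at px (320,290), centred on the extractor rocker, whose raised front end is at about (320,235). The positions agree, so I go down.

{"op": "move_arm", "data": {"steps": [[[0,-12,0,25,0,0,0],[0,0,0,25,0,0,0],[0,0,0,10,0,0,0],[0,0,0,5,0,0,0],[0,0,0,0,0,0,0]]]}}

```text
time_s: 2.85
eef_pos: [0.4948, -0.3122, 0.1191]
tool_rot: [0.178, 3.136, -0.0]
force: [-0.1, 0.5, -0.3]
grip_width: -0.0002
gripper_force: 0.0
```

```bash
python3 -c "
from h import *
to('ext')"
```

```text
t 2.85 pos [ 0.4948 -0.3122  0.1191] x yaw 173.5 tool z [ 0. -0. -1.] F [-0.1  0.5 -0.3] w -0.00021057162386664555
shift mm [ 3.9  0.8 -5.9]
```

{"op": "move_arm", "data": {"steps": [[[0,4,1,12,0,0,0],[0,0,0,5,0,0,0],[0,0,0,4,0,0,0],[0,0,0,3,0,0,0],[0,0,0,0,0,0,0]]]}}

```text
time_s: 3.35
eef_pos: [0.4911, -0.3113, 0.0945]
tool_rot: [0.179, 3.136, -0.0]
force: [0.1, 0.2, 0.6]
grip_width: -0.0
gripper_force: 0.0
```

{"op": "move_arm", "data": {"steps": [[[0,0,0,2,0,0,0],[0,0,0,2,0,0,0],[0,0,0,0,0,0,0]]]}}

```text
time_s: 3.65
eef_pos: [0.4909, -0.3112, 0.0902]
tool_rot: [-0.179, -3.136, -0.0]
force: [-0.3, 0.1, 0.6]
grip_width: 0.0001
gripper_force: 0.0
```

{"op": "move_arm", "data": {"steps": [[[0,0,0,1,0,0,0],[0,0,0,1,0,0,0],[0,0,0,0,0,0,0]]]}}

```text
time_s: 3.95
eef_pos: [0.4909, -0.3112, 0.0883]
tool_rot: [-0.179, -3.136, -0.0]
force: [0.1, -0.1, -0.1]
grip_width: 0.0001
gripper_force: 0.0
```

```bash
cat > w.py <<'E'
from h import *
import sys
to(sys.argv[2])
s=snapshot("wrist"); cv2.imwrite(sys.argv[1],cv2.resize(s["image"][150:350,200:440,::-1],None,fx=2.5,fy=2.5))
E
python3 w.py pics/w2.png ext
```

```text
t 3.95 pos [ 0.4909 -0.3112  0.0883] x yaw 173.5 tool z [-0.  0. -1.] F [ 0.1 -0.1 -0.1] w 0.00011793190227460267
shift mm [ -0.1   0.2 -36.7]
```

View pics/w2.png

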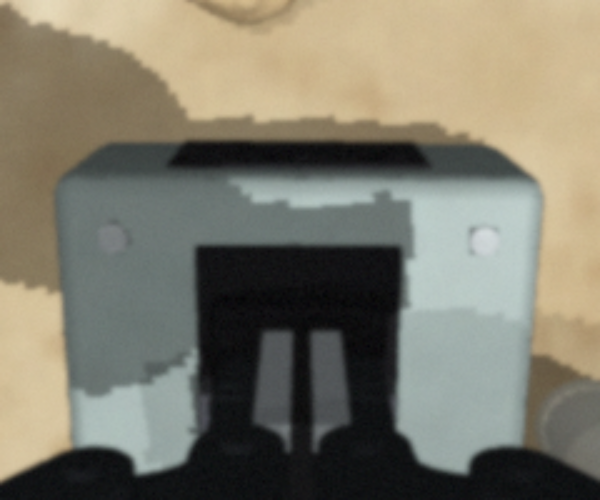

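Crop: the fingertips, at about (300,330), sit over the front part of the rocker, which spans (195–405, 245+). No hard stop yet, so I press on gently.

{"op": "move_arm", "data": {"steps": [[[0,0,0,1,0,0,0],[0,0,0,1,0,0,0],[0,0,0,0,0,0,0]]]}}

```text
time_s: 4.3
eef_pos: [0.4909, -0.3112, 0.0862]
tool_rot: [-0.179, -3.136, -0.0]
force: [-0.4, -0.7, -0.4]
grip_width: 0.0001
gripper_force: 0.0
```

{"op": "move_arm", "data": {"steps": [[[0,0,0,1,0,0,0],[0,0,0,1,0,0,0],[0,0,0,0,0,0,0]]]}}

```text
time_s: 4.6
eef_pos: [0.4908, -0.3112, 0.0842]
tool_rot: [-0.179, -3.136, -0.0]
force: [-0.9, -0.4, -0.7]
grip_width: -0.0
gripper_force: 0.0
```

{"op": "move_arm", "data": {"steps": [[[0,0,0,1,0,0,0],[0,0,0,1,0,0,0]]]}}

```text
time_s: 4.8
eef_pos: [0.491, -0.3112, 0.0824]
tool_rot: [0.179, 3.136, -0.0]
force: [-0.0, -0.5, -0.2]
grip_width: -0.0002
gripper_force: 0.0
```

```bash
python3 - <<'E'
from h import *
to('ext')
o=observe();s=snapshot("wrist");T=np.array(s["tool_from_camera"])
Pt=cloud(s,T);P=Pt@att(o["tool_rot"]).T+o["eef_pos"]
# fingers: tool z extremes near centre line; rocker profile along box x
for r in range(225,320,6): print(r,P[r,312:330:4].round(3).tolist()[0],P[r,300].round(3),P[r,285].round(3),s["image"][r,300])
E
```

```text
t 4.8 pos [ 0.491  -0.3112  0.0824] x yaw 173.5 tool z [ 0. -0. -1.] F [-0.  -0.5 -0.2] w -0.00018084549632192657
shift mm [  0.    0.2 -42.6]
225 [0.463, -0.311, 0.052] [ 0.463 -0.317  0.052] [ 0.462 -0.325  0.052] [141 154 151]
231 [0.466, -0.311, 0.053] [ 0.466 -0.317  0.054] [ 0.465 -0.325  0.054] [146 159 155]
237 [0.47, -0.312, 0.053] [ 0.469 -0.318  0.053] [ 0.468 -0.326  0.052] [110 119 118]
243 [0.473, -0.312, 0.053] [ 0.472 -0.318  0.053] [ 0.471 -0.326  0.053] [110 118 118]
249 [0.476, -0.312, 0.053] [ 0.476 -0.319  0.053] [ 0.475 -0.327  0.053] [105 116 114]
255 [0.479, -0.313, 0.055] [ 0.478 -0.319  0.056] [ 0.478 -0.327  0.054] [18 19 19]
261 [0.482, -0.313, 0.055] [ 0.482 -0.319  0.056] [ 0.481 -0.327  0.056] [22 21 24]
267 [0.486, -0.314, 0.054] [ 0.485 -0.32   0.056] [ 0.484 -0.328  0.055] [13 13 14]
273 [0.483, -0.313, 0.073] [ 0.482 -0.319  0.072] [ 0.482 -0.326  0.071] [10  8 11]
279 [0.484, -0.313, 0.077] [ 0.484 -0.319  0.076] [ 0.483 -0.326  0.076] [18 17 20]
285 [0.479, -0.312, 0.097] [ 0.486 -0.319  0.077] [ 0.486 -0.326  0.077] [14 14 11]
291 [0.479, -0.312, 0.102] [ 0.49  -0.319  0.077] [ 0.49  -0.327  0.075] [ 8 14 13]
297 [0.48, -0.312, 0.107] [ 0.483 -0.317  0.098] [ 0.493 -0.327  0.075] [16 15 19]
303 [0.479, -0.311, 0.114] [ 0.483 -0.317  0.105] [ 0.496 -0.328  0.074] [18 19 20]
309 [0.479, -0.311, 0.118] [ 0.483 -0.317  0.11 ] [ 0.5   -0.329  0.073] [23 26 28]
315 [0.479, -0.311, 0.124] [ 0.483 -0.316  0.115] [ 0.482 -0.322  0.116] [30 31 33]
```

```bash
python3 - <<'E'
from h import *
s=snapshot("scene");P=cloud(s)
cv2.imwrite("pics/s2.png",cv2.resize(s["image"][220:400,310:510,::-1],None,fx=3,fy=3))
m=(abs(P[...,0]-.491)<.02)&(abs(P[...,1]+.311)<.04)
for r in range(290,350,4):
    c=np.where(m[r])[0]
    if len(c): print(r,[(int(x),P[r,x].round(3).tolist()) for x in c[::6]])
E
```

```text
290 [(383, [0.48, -0.298, 0.136]), (389, [0.477, -0.315, 0.149]), (395, [0.479, -0.325, 0.155]), (401, [0.498, -0.316, 0.14])]
294 [(384, [0.481, -0.301, 0.13]), (390, [0.479, -0.315, 0.141]), (396, [0.482, -0.324, 0.146]), (402, [0.491, -0.326, 0.144])]
298 [(385, [0.486, -0.296, 0.117]), (391, [0.478, -0.32, 0.138]), (397, [0.482, -0.327, 0.141]), (403, [0.473, -0.349, 0.161])]
302 [(385, [0.481, -0.303, 0.117]), (391, [0.478, -0.32, 0.131]), (397, [0.476, -0.335, 0.143]), (403, [0.475, -0.347, 0.152])]
306 [(385, [0.481, -0.304, 0.11]), (391, [0.482, -0.316, 0.119]), (397, [0.476, -0.336, 0.136]), (403, [0.497, -0.323, 0.117])]
310 [(385, [0.48, -0.306, 0.105]), (391, [0.483, -0.316, 0.111]), (397, [0.487, -0.324, 0.115])]
314 [(384, [0.481, -0.303, 0.095]), (390, [0.481, -0.316, 0.104]), (396, [0.487, -0.322, 0.106]), (402, [0.495, -0.325, 0.104])]
318 [(377, [0.494, -0.271, 0.056]), (383, [0.486, -0.295, 0.078]), (389, [0.479, -0.317, 0.099]), (395, [0.485, -0.323, 0.101])]
322 [(370, [0.48, -0.272, 0.055]), (377, [0.491, -0.276, 0.053]), (383, [0.497, -0.282, 0.055]), (389, [0.
[... 610 characters left out ...]
0.053]), (387, [0.486, -0.307, 0.056]), (393, [0.482, -0.325, 0.073]), (399, [0.491, -0.327, 0.071]), (405, [0.503, -0.327, 0.064])]
338 [(378, [0.471, -0.305, 0.054]), (384, [0.478, -0.311, 0.056]), (390, [0.485, -0.315, 0.056]), (396, [0.492, -0.32, 0.056]), (402, [0.497, -0.327, 0.059]), (408, [0.506, -0.33, 0.057])]
342 [(383, [0.472, -0.316, 0.054]), (389, [0.478, -0.322, 0.057]), (395, [0.486, -0.325, 0.055]), (401, [0.493, -0.331, 0.057]), (407, [0.501, -0.335, 0.055]), (413, [0.509, -0.338, 0.053])]
346 [(386, [0.471, -0.324, 0.055]), (392, [0.478, -0.33, 0.056]), (398, [0.485, -0.334, 0.055]), (404, [0.493, -0.337, 0.054]), (410, [0.5, -0.342, 0.054]), (416, [0.507, -0.348, 0.055])]
```

View pics/s2.png

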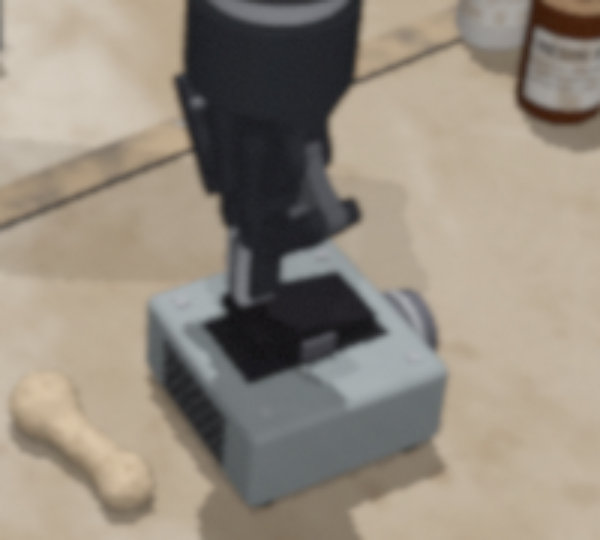

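The scene crop shows the fingertips at about (255,300), still roughly 15 mm above the rocker, so the real tips are higher than the stated 19 mm. I keep going down.

{"op": "move_arm", "data": {"steps": [[[0,0,0,5,0,0,0],[0,0,0,3,0,0,0],[0,0,0,2,0,0,0],[0,0,0,2,0,0,0],[0,0,0,0,0,0,0]]]}}

```text
time_s: 5.4
eef_pos: [0.4907, -0.3111, 0.0701]
tool_rot: [-0.179, -3.136, -0.0]
force: [-0.8, 0.0, -0.7]
grip_width: -0.0002
gripper_force: 0.0
```

{"op": "move_arm", "data": {"steps": [[[0,0,0,2,0,0,0],[0,0,0,2,0,0,0],[0,0,0,0,0,0,0]]]}}

```text
time_s: 5.7
eef_pos: [0.4909, -0.3112, 0.0662]
tool_rot: [-0.179, -3.136, 0.0]
force: [-0.5, 0.1, -0.4]
grip_width: 0.0003
gripper_force: 0.0
```

{"op": "move_arm", "data": {"steps": [[[0,0,0,2,0,0,0],[0,0,0,1,0,0,0],[0,0,0,0,0,0,0]]]}}

```text
time_s: 6.0
eef_pos: [0.4906, -0.3112, 0.0633]
tool_rot: [-0.179, -3.136, 0.0]
force: [-1.9, 0.2, 1.3]
grip_width: 0.0002
gripper_force: 0.8
```

{"op": "move_arm", "data": {"steps": [[[0,0,0,2,0,0,0],[0,0,0,2,0,0,0],[0,0,0,0,0,0,0]]]}}

```text
time_s: 6.3
eef_pos: [0.4904, -0.3113, 0.0608]
tool_rot: [-0.179, -3.136, 0.001]
force: [-5.9, 0.7, 13.6]
grip_width: 0.0
gripper_force: 6.7
```

{"op": "move_arm", "data": {"steps": [[[0,0,0,1,0,0,0],[0,0,0,1,0,0,0],[0,0,0,0,0,0,0]]]}}

```text
time_s: 6.6
eef_pos: [0.4905, -0.3113, 0.0605]
tool_rot: [0.179, 3.136, -0.002]
force: [-9.0, 4.1, 22.8]
grip_width: 0.0001
gripper_force: 12.1
```

{"op": "move_arm", "data": {"steps": [[[0,0,0,1,0,0,0],[0,0,0,1,0,0,0],[0,0,0,0,0,0,0]]]}}

```text
time_s: 6.9
eef_pos: [0.4905, -0.3114, 0.0602]
tool_rot: [0.179, 3.135, -0.003]
force: [-12.4, 5.4, 33.0]
grip_width: -0.0
gripper_force: 17.5
```

```bash
python3 - <<'E'
from h import *
to('ext')
s=snapshot("scene");P=cloud(s)
cv2.imwrite("pics/s3.png",cv2.resize(s["image"][220:400,310:510,::-1],None,fx=3,fy=3))
a=np.radians(-6.4);c=P[...,:2]-[.517,-.314];X=c@[np.cos(a),np.sin(a)];Y=c@[-np.sin(a),np.cos(a)]
for x in range(-40,41,8):
    q=P[...,2][(abs(X*1000-x)<4)&(Y<-.006)&(Y>-.016)]
    print(x,len(q),np.percentile(q,[10,50,90]).round(3) if len(q) else '')
E
```

```text
t 6.9 pos [ 0.4905 -0.3114  0.0602] x yaw 173.5 tool z [ 0.001 -0.002 -1.   ] F [-12.4   5.4  33. ] w -3.277318545987481e-05
shift mm [ -0.5   0.3 -64.8]
-40 221 [0.056 0.135 0.35 ]
-32 200 [0.064 0.09  0.135]
-24 119 [0.068 0.089 0.131]
-16 58 [0.063 0.071 0.131]
-8 40 [0.056 0.071 0.072]
0 35 [0.071 0.073 0.075]
8 34 [0.072 0.075 0.191]
16 46 [0.057 0.075 0.077]
24 54 [0.056 0.077 0.079]
32 45 [0.055 0.058 0.08 ]
40 21 [0.054 0.056 0.057]
```

View pics/s3.png

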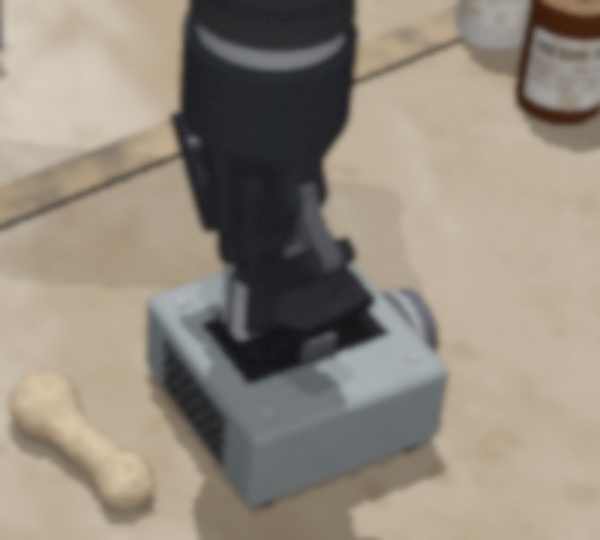

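The scene crop shows the rocker's front end down and its back end raised ((350,300), z ≈ 0.079). With 33 N on it, it is against the stop, so the extractor is on. I retreat and turn to the air box.

{"op": "move_arm", "data": {"steps": [[[0,0,0,-15,0,0,0],[0,0,0,-40,0,0,0],[0,0,0,-30,0,0,-0.14],[0,0,0,0,0,0,-0.14],[0,0,0,0,0,0,0]]]}}

```text
time_s: 7.45
eef_pos: [0.4924, -0.3117, 0.1415]
tool_rot: [-0.26, 3.128, -0.002]
force: [0.8, 0.3, 0.0]
grip_width: -0.0
gripper_force: 0.0
```

```bash
python3 -c "
from h import *
to('air')
s=snapshot('scene');P=cloud(s)
a=np.radians(-6.4);c=P[...,:2]-[.517,-.314];X=c@[np.cos(a),np.sin(a)];Y=c@[-np.sin(a),np.cos(a)]
for x in range(-32,33,8):
    q=P[...,2][(abs(X*1000-x)<4)&(abs(Y)<.012)];print(x,np.median(q).round(3))
"
```

```text
t 7.45 pos [ 0.4924 -0.3117  0.1415] x yaw -170.5 tool z [ 0.003 -0.001 -1.   ] F [0.8 0.3 0. ] w -4.210880510867035e-05
shift mm [-85.6 508.9  15.8]
-32 0.173
-24 0.069
-16 0.071
-8 0.072
0 0.073
8 0.075
16 0.076
24 0.078
32 0.079
```

{"op": "move_arm", "data": {"steps": [[[0,-8,46,0,0,0,0],[0,-8,46,0,0,0,0],[0,-8,46,0,0,0,0],[0,-8,46,0,0,0,0],[0,-8,46,0,0,0,0]]]}}

```text
time_s: 8.0
eef_pos: [0.4914, -0.0758, 0.1392]
tool_rot: [0.255, -3.13, -0.001]
force: [1.1, 0.1, -0.5]
grip_width: -0.0001
gripper_force: 0.0
```

{"op": "move_arm", "data": {"steps": [[[0,-8,46,0,0,0,0],[0,-8,46,0,0,0,0],[0,-8,46,0,0,0,0],[0,-8,46,0,0,0,0],[0,-8,46,0,0,0,0]]]}}

```text
time_s: 8.5
eef_pos: [0.4928, 0.1575, 0.1392]
tool_rot: [0.256, -3.129, 0.0]
force: [0.8, -0.6, -0.0]
grip_width: -0.0
gripper_force: 0.0
```

{"op": "move_arm", "data": {"steps": [[[0,-6,46,0,0,0,0],[0,0,0,0,0,0,0],[0,0,0,0,0,0,0]]]}}

```text
time_s: 8.8
eef_pos: [0.4911, 0.2027, 0.1391]
tool_rot: [0.262, -3.128, 0.002]
force: [0.1, -0.3, 0.2]
grip_width: -0.0002
gripper_force: 0.0
```

```bash
python3 - <<'E'
from h import *
to('air')
o=observe();s=snapshot("wrist");T=np.array(s["tool_from_camera"])
P=cloud(s,T)@att(o["tool_rot"]).T+o["eef_pos"]
cv2.imwrite("pics/w3.png",s["image"][...,::-1])
m=(P[...,2]>.045)&(P[...,2]<.09)&(s["z_map"]>0)
m=cv2.morphologyEx(m.astype(np.uint8),cv2.MORPH_OPEN,np.ones((3,3)))
d=(m>0)&(s["image"].max(-1)<60)
k,l,st,_=cv2.connectedComponentsWithStats(d.astype(np.uint8))
for j in range(1,k):
    if st[j,4]>200:
        q=P[l==j];r=cv2.minAreaRect((q[:,:2]*1000).astype(np.float32)); print(st[j],np.round(r[0],1),np.round(r[1],1),round(r[2],1),np.percentile(q[:,2],[5,50,95]).round(3))
E
```

```text
t 8.8 pos [0.4911 0.2027 0.1391] x yaw -170.4 tool z [-0.002 -0.001 -1.   ] F [ 0.1 -0.3  0.2] w -0.0001909328031970698
shift mm [-1.9  1.3 14.1]
[ 289  152   67  116 7326] [466.6 201.5] [78.7 45.1] 10.3 [0.055 0.07  0.077]
[ 160  173   86   82 2434] [480. 124.] [53.7 54.2] 37.5 [0.062 0.065 0.072]
[  71  191   58   50 1561] [492.3  55.8] [31.7 32.7] 24.4 [0.058 0.065 0.068]
```

View pics/w3.png

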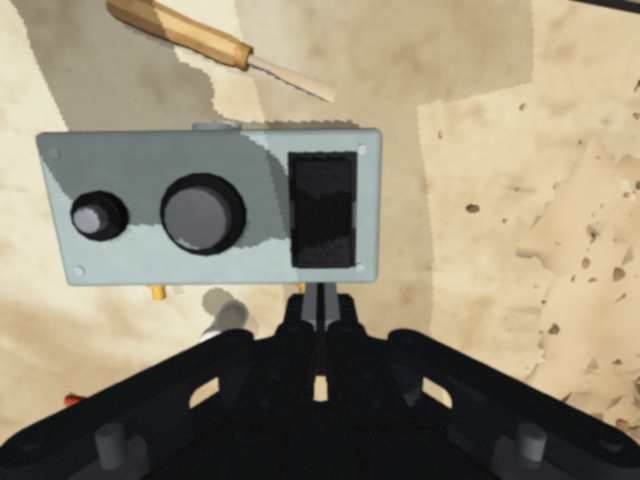

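Wrist view: the air rocker spans (289–356, 152–268). The purge collar is at (203,214) and the small button at (98,215). Depth agrees with the plan to 2 mm. The press point is about (0.492, 0.206), so I go down.

{"op": "move_arm", "data": {"steps": [[[0,-2,3,30,0,0,0],[0,0,0,20,0,0,0],[0,0,0,10,0,0,0],[0,0,0,5,0,0,0],[0,0,0,0,0,0,0]]]}}

```text
time_s: 9.35
eef_pos: [0.4934, 0.2043, 0.0751]
tool_rot: [0.258, -3.13, 0.001]
force: [0.0, -0.2, 1.1]
grip_width: -0.0003
gripper_force: 0.0
```

{"op": "move_arm", "data": {"steps": [[[0,0,0,3,0,0,0],[0,0,0,3,0,0,0],[0,0,0,3,0,0,0],[0,0,0,2,0,0,0],[0,0,0,0,0,0,0]]]}}

```text
time_s: 9.85
eef_pos: [0.4942, 0.2057, 0.0646]
tool_rot: [-0.261, 3.13, 0.001]
force: [1.1, 0.2, 0.7]
grip_width: 0.0004
gripper_force: 0.8
```

{"op": "move_arm", "data": {"steps": [[[0,0,0,2,0,0,0],[0,0,0,1,0,0,0],[0,0,0,1,0,0,0],[0,0,0,0,0,0,0]]]}}

```text
time_s: 10.25
eef_pos: [0.4947, 0.2057, 0.061]
tool_rot: [-0.261, 3.129, 0.001]
force: [3.5, 0.8, 4.5]
grip_width: -0.0002
gripper_force: 2.3
```

{"op": "move_arm", "data": {"steps": [[[0,0,0,1,0,0,0],[0,0,0,1,0,0,0],[0,0,0,0,0,0,0]]]}}

```text
time_s: 10.55
eef_pos: [0.4948, 0.2058, 0.0605]
tool_rot: [-0.261, 3.128, 0.001]
force: [0.9, -0.5, 15.6]
grip_width: -0.0001
gripper_force: 7.5
```

One more push to ~25 N, then up and check the rocker.

{"op": "move_arm", "data": {"steps": [[[0,0,0,1,0,0,0],[0,0,0,1,0,0,0],[0,0,0,0,0,0,0]]]}}

```text
time_s: 10.85
eef_pos: [0.4949, 0.2059, 0.0601]
tool_rot: [-0.26, 3.127, 0.002]
force: [-2.1, -1.9, 26.8]
grip_width: 0.0005
gripper_force: 12.8
```

{"op": "move_arm", "data": {"steps": [[[0,0,0,-15,0,0,0],[0,0,0,-40,0,0,0],[0,0,0,-20,0,0,0],[0,0,0,0,0,0,0],[0,0,0,0,0,0,0]]]}}

```text
time_s: 11.35
eef_pos: [0.4922, 0.2049, 0.1305]
tool_rot: [0.261, -3.128, 0.001]
force: [0.1, 0.2, -1.1]
grip_width: 0.0
gripper_force: 0.0
```

```bash
python3 - <<'E'
from h import *
TG["purge"]=(.4805,.123,.09)
to('purge')
o=observe();s=snapshot("wrist");T=np.array(s["tool_from_camera"])
P=cloud(s,T)@att(o["tool_rot"]).T+o["eef_pos"]
a=np.radians(10.3);c=P[...,:2]-[.4666,.2015];X=c@[np.cos(a),np.sin(a)];Y=c@[-np.sin(a),np.cos(a)]
for x in range(-32,33,8):
    q=P[...,2][(abs(X*1000-x)<4)&(abs(Y)<.012)&(P[...,2]<.09)];print(x,len(q),np.median(q).round(4))
# purge: points high over collar
g=(P[...,2]>.074)&(P[...,2]<.084)&(np.hypot(P[...,0]-.4805,P[...,1]-.123)<.03)
r=cv2.minEnclosingCircle((P[g][:,:2]*1000).astype(np.float32));print("purge",g.sum(),r,P[g].mean(0).round(4))
E
```

```text
t 11.35 pos [0.4922 0.2049 0.1305] x yaw -170.5 tool z [-0.002 -0.001 -1.   ] F [ 0.1  0.2 -1.1] w 5.5078441985051624e-06
shift mm [ 25.  -78.8  40.6]
-32 614 0.0769
-24 566 0.0767
-16 530 0.0749
-8 511 0.0732
0 474 0.0716
8 464 0.07
16 435 0.0682
24 429 0.067
32 353 0.0655
purge 3294 ((480.7256774902344, 123.9669418334961), 19.877540588378906) [0.4799 0.1244 0.077 ]
```

Air rocker is on (back end down). Now the purge button, centre (0.4805, 0.124).

{"op": "move_arm", "data": {"steps": [[[0,12,-39,0,0,0,0],[0,13,-39,0,0,0,0],[0,0,0,30,0,0,0],[0,0,0,22,0,0,0],[0,0,0,0,0,0,0]]]}}

```text
time_s: 11.9
eef_pos: [0.4771, 0.1227, 0.0752]
tool_rot: [0.259, -3.121, 0.002]
force: [-0.8, -0.1, -0.5]
grip_width: -0.0
gripper_force: 0.0
```

{"op": "move_arm", "data": {"steps": [[[0,0,0,3,0,0,0],[0,0,0,3,0,0,0],[0,0,0,2,0,0,0],[0,0,0,0,0,0,0]]]}}

```text
time_s: 12.3
eef_pos: [0.4821, 0.1246, 0.0717]
tool_rot: [-0.261, 3.13, 0.0]
force: [0.1, -0.6, 0.1]
grip_width: 0.0001
gripper_force: 0.0
```

{"op": "move_arm", "data": {"steps": [[[0,0,0,2,0,0,0],[0,0,0,2,0,0,0],[0,0,0,0,0,0,0]]]}}

```text
time_s: 12.6
eef_pos: [0.4824, 0.1246, 0.0678]
tool_rot: [-0.261, 3.13, 0.001]
force: [-0.7, 1.2, 3.3]
grip_width: -0.0001
gripper_force: 1.7
```

{"op": "move_arm", "data": {"steps": [[[0,0,0,2,0,0,0],[0,0,0,2,0,0,0],[0,0,0,2,0,0,0],[0,0,0,1,0,0,0],[0,0,0,0,0,0,0]]]}}

```text
time_s: 13.1
eef_pos: [0.4825, 0.1246, 0.0629]
tool_rot: [-0.261, 3.128, 0.001]
force: [-6.1, -0.5, 21.6]
grip_width: 0.0004
gripper_force: 11.1
```

{"op": "move_arm", "data": {"steps": [[[0,0,0,1,0,0,0],[0,0,0,1,0,0,0],[0,0,0,0,0,0,0]]]}}

```text
time_s: 13.4
eef_pos: [0.4826, 0.1247, 0.0626]
tool_rot: [-0.261, 3.127, 0.002]
force: [-8.9, -1.9, 36.8]
grip_width: 0.0003
gripper_force: 18.2
```

Hard stop reached. I ease off a little for margin and check the scene.

{"op": "move_arm", "data": {"steps": [[[0,0,0,-1,0,0,0],[0,0,0,0,0,0,0],[0,0,0,0,0,0,0]]]}}

```text
time_s: 13.7
eef_pos: [0.4826, 0.1247, 0.0627]
tool_rot: [-0.261, 3.128, 0.001]
force: [-7.7, -1.0, 30.1]
grip_width: -0.0002
gripper_force: 14.6
```

```bash
python3 - <<'E'
from h import *
to('purge')
s=snapshot("scene"); cv2.imwrite("pics/s4.png",s["image"][...,::-1])
P=cloud(s);a=np.radians(-6.4);c=P[...,:2]-[.517,-.314];X=c@[np.cos(a),np.sin(a)];Y=c@[-np.sin(a),np.cos(a)]
for x in(-28,-16,0,16,28):
    print(x,np.median(P[...,2][(abs(X*1000-x)<4)&(abs(Y)<.012)]).round(3))
E
```

```text
t 13.7 pos [0.4826 0.1247 0.0627] x yaw -170.5 tool z [ 0.003  0.001 -1.   ] F [-7.7 -1.  30.1] w -0.00019175822648825886
shift mm [  1.9  -3.3 -62.3]
-28 0.067
-16 0.069
0 0.073
16 0.076
28 0.079
```

View pics/s4.png

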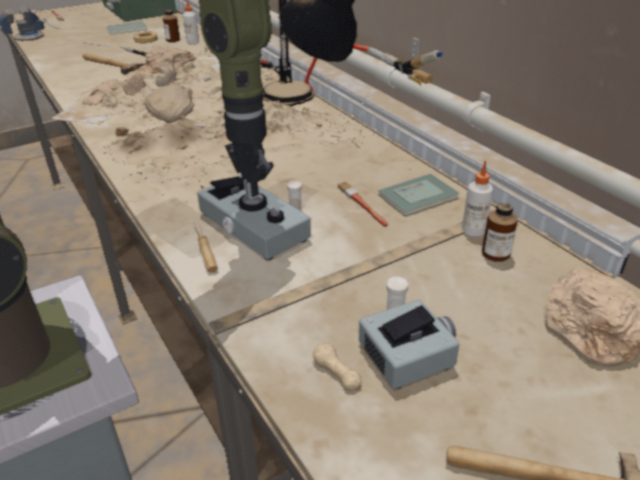

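The extractor rocker at (405,325) is on. The fingertips hold the purge button down at (253,200). Boxes, vials, bone, chisel and brush are where they were.

```bash
python3 -c "
from cell import sign_off
print(sign_off())"
```

```text
the job is handed in; nothing more can be done
None
```

The extractor was switched on first and then the air, and the job was handed in at about 14 s with the purge button held fully down at about 30 N; the boxes and loose items looked undisturbed in the last picture.

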